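# Put the soaps away on the rail shelf

## Task

Put the three soaps lying about on the counter away on the steel rail shelf: the bath bar flat in the soap dish and lengthwise along it, the larger round soap in the white shaving bowl, the smaller round one in the open aluminium tin, and then close that tin with its knobbed lid. Set each thing down flat rather than dropping it, leave the dish, bowl and tin standing where they are on the shelf, and do not push the pumice stone, the small closed tin or the nail clipper about.

Things in the scene. Friction and masses are not known exactly. Their poses are not given: they have to be found in the camera images.
- bath_soap: Cream-coloured bath soap, a rounded rectangular bar 88 x 56 x 28 mm high, lying flat on the counter. Origin: centre of its underside; x runs along its 88 mm length, z up. About 120 g.
- shaving_soap: Cream-coloured shaving soap, the LARGER of the two round soaps: a flat-topped upright disc 56 mm in diameter and 30 mm high, on the counter. Origin: centre of its underside, z up. About 80 g.
- shampoo_bar: Cream-coloured solid shampoo, the SMALLER of the two round soaps: a flat-topped upright disc 46 mm in diameter and 26 mm high, on the counter. Origin: centre of its underside, z up. About 50 g.
- tin_lid: Aluminium lid of the open tin, right way up on the counter: round cap 94 mm across, 34 mm high, hollow below (87 mm wide, 30 mm deep), with a round knob 18 mm across on top to grip it by, from 34 to 50 mm above its lower rim (lowest 3 mm a thinner neck). Origin: centre of the lower rim, z up. About 60 g.
- soap_dish: White ceramic soap dish, loose on the rail shelf (flat top 100 mm above the counter, 620 x 140 mm, guard rail 29 mm high behind and at the ends): open rectangle 132 mm long (its y axis, along the shelf) x 92 mm (x), walls 5 mm thick, 18 mm high. Soap rests on ribs 8 mm above its underside. Room inside 122 x 82 mm. Origin: centre of its underside. 250 g.
- shaving_bowl: White ceramic shaving bowl, loose on the rail shelf: round, 128 mm over the rim, 40 mm high, walls 4 mm; flat inner floor about 85 mm wide, 6 mm above the underside; mouth 120 mm wide. Origin: centre of its underside, on the shelf's top 100 mm above the counter. 350 g.
- tin: Open shallow aluminium tin, loose on the rail shelf: foot plate 94 mm across, 5 mm thick, with a round collar to 14 mm above the underside, 81 mm across at its foot, 72 mm at its rim; mouth 66 mm, floor 5 mm above the underside. The lid slips over the collar onto the foot plate: its lower rim then sits 5 mm above the tin's origin (centre of underside, on the shelf top at 100 mm). 120 g.
- pumice: Bystander: dark grey pumice stone, a rounded block 85 x 46 x 32 mm high with a small white cord loop, loose on the counter. Not a soap. Origin: centre of its underside, x along its length.
- cream_tin: Bystander: small closed aluminium cream tin, 57 mm in diameter, 26 mm high, flat top without knob, loose on the counter. Origin: centre of its underside.
- nail_clipper: Bystander: grey plastic nail clipper, 82 x 15 x 20 mm high, loose on the counter. Origin: centre of its underside, x along its length.
Mind the look-alikes: they are no part of the job. What is shaped like the tin but black is not meant.

How it is judged:
By the outcome, as a careful person would: the job done as asked, in the order asked, and still so for the second after the job is handed in, with the robot touching nothing.
It also fails if it takes over 102 s, if anything falls off the work surface, if the arm or the gripper's body presses on something with over 40 N, if the wrist force passes 120 N, or if a joint passes its speed limit or range.

## Robot

A 7-joint arm with a two-finger parallel gripper is mounted at the origin on the work surface. World frame = base frame: x ahead of the robot, y to its left, z up, the work surface at z = 0. Lengths are in mm, angles in rad, forces in N, time in s.
With the tool pointing down it reaches from about 400 to 875 mm from the base axis. Payload 6.5 kg.
Tool frame: the origin (TCP) lies midway between the tips of the shut fingers; the grasp point (between the pads) lies 19 mm behind it; z points along the fingers, y is the direction in which the jaws open and shut (so a half turn about z gives the same grasp; the last joint's range is limited). The gripper opens to 85 mm and grips with 20 to 120 N. Pads are 22 mm wide; open, the fingers measure 114 mm over their backs; the gripper's body (76 mm by 85 mm) begins 54 mm behind the grasp point. The pads swing forward as they close: fully open they stand 13 mm farther back than shut.
Start: joints at [-1.294, 0.536, -0.004, 1.538, 0.003, 1.067, -0.071], TCP at [218.477, 612.175, 231.29] pointing down, gripper open.
Joint ranges: [-2.7, 2.7], [-0.37, 2.16], [-1.27, 1.26], [0.24, 2.4], [-1.31, 4.45], [0.19, 1.91], [-2.76, 2.76]. Speed limits (rad/s): [2.39, 2.39, 3.14, 3.14, 3.14, 3.14, 3.14].

## Interface

Orientations are given as a 3x3 rotation matrix whose columns are the frame's x, y, z axes.
In Python, from plant import state, cams, bot gives the robot as it stands.
- The arm moves only by the shell command python3 -m pendant 'ROWS' [OPENING]. ROWS is JSON, a list of rows, each a list of 4 numbers: the shift along the tool's x, y, z in mm, then the turn about the tool's z in units of 5 degrees (1.0 is 5 degrees). A call has 1 to 12 rows; each row shifts and turns the commanded pose from where the row before left it, along the tool's axes as they then stand; what a row does not reach is not made up. A row lasts 1/12 s, in which the tool goes at most 41.7 mm and 7.16 degrees, less where a joint would pass 70% of its speed; a pose out of reach is approached as far as the arm can. A call is refused whole if a number of a shift passes 41.7 or a number of a turn 1, either way. A call with a gripper value outside its range is refused whole. OPENING is the opening, from 0 (shut) to 1 (fully open), set as the call begins (- or left out, the last holds). The fingers move at their own pace and stop on an object; the grip force is fixed at half the most. Time passes only in rows, so rows that do not move let the fingers close. It gives the time, the measured TCP pose, the force and the opening at its end, in the units of the state.
- state(): the state, without advancing time (a new reading comes with each control period).
- cams.read_camera(name): name is "scene" or "top" or "wrist"; returns (picture, depth): 420x560x3 uint8, red, green, blue; 420x560 float32, mm along the optical axis (not along the pixel's ray), 0 where there is no reading.
- cams.calibration(name): a dict with "camera_matrix" (3x3 intrinsics, pixels), "R" (3x3) and "t" (3): a world point X has camera coordinates R X + t. Camera axes: x right, y down, z forward; pixel columns grow to the right and rows downward; lengths in mm; the calibration is good to about 2 mm. A picture is of the moment at which its call begins: read the wrist's pose just before it. calibration takes no time and is no camera call; for the wrist camera it gives the pose at the moment of the call.
- bot.job_done(): hands the job in, once; it reports no verdict.
The state is a dict: "time_s": time; "joints": joint angles; "joint_vel": joint speeds; "joint_efforts": joint torques, N m; "position": TCP position; "eef_rot": TCP orientation; "ft_force": force on the tool from outside, world axes, zero at the start; "moment": the same for the moment, N m; "finger_gap": finger opening in mm.
Only numpy, scipy, OpenCV 4.12 (cv2) and the standard library are available. Lean on these libraries where they do the work, as an engineer would, in place of code of your own. Each camera call takes 0.05 s, during which the arm holds its last target.

## Working session

There is one attempt and no reset: what is moved stays moved. The work goes in short steps, Python scripts to look and compute and a shell command to move; the robot and the scene stay as the last step left them, time stands still between calls to the robot, and variables do not carry over. Pictures are saved under pics/ and viewed, and the job is handed in when it is done.

```bash
ls; mkdir -p pics; python3 - <<'E'
from plant import state,cams,bot
import cv2,numpy as np
print(state())
for n in ["scene","top","wrist"]:
    p,d=cams.read_camera(n); c=cams.calibration(n)
    cv2.imwrite(f"pics/{n}0.png",p[:,:,::-1]); np.savez(f"{n}0.npz",p=p,d=d,K=c["camera_matrix"],R=c["R"],t=c["t"])
    print(n,np.round(c["camera_matrix"],1).tolist(),np.round(-np.array(c["R"]).T@c["t"]))
E
```

```text
pics
{'time_s': 0.0, 'joints': array([-1.29417736,  0.53715895, -0.0044381 ,  1.53890457,  0.0026046 ,
        1.0672887 , -0.07119469]), 'joint_vel': array([ 0.0003923 ,  0.00084576, -0.00025766,  0.00013186, -0.00032394,
        0.0015083 , -0.00131229]), 'joint_efforts': array([-5.19438490e-04, -5.83392012e+01,  1.04890309e+00, -2.59112102e+01,
        1.24892243e-02,  9.20136779e-03,  1.54535883e-05]), 'position': array([218.29587781, 611.56151201, 230.40551194]), 'eef_rot': array([[-9.41837445e-01,  3.36068464e-01, -4.62519116e-04],
       [ 3.36068756e-01,  9.41835935e-01, -1.69174509e-03],
       [-1.32925051e-04, -1.74878710e-03, -9.99998462e-01]]), 'ft_force': array([ 0.03093502,  0.47247705, -0.65590001]), 'moment': array([ 0.0127577 , -0.0474586 , -0.01528907]), 'finger_gap': 85.11042357452231}
scene [[446.2, 0.0, 271.6], [0.0, 446.2, 217.3], [0.0, 0.0, 1.0]] [1225.  223.  836.]
top [[442.3, 0.0, 281.2], [0.0, 442.3, 213.9], [0.0, 0.0, 1.0]] [ 315.  113. 1163.]
wrist [[337.9, 0.0, 277.2], [0.0, 337.9, 212.2], [0.0, 0.0, 1.0]] [144. 639. 373.]
```

View pics/scene0.png

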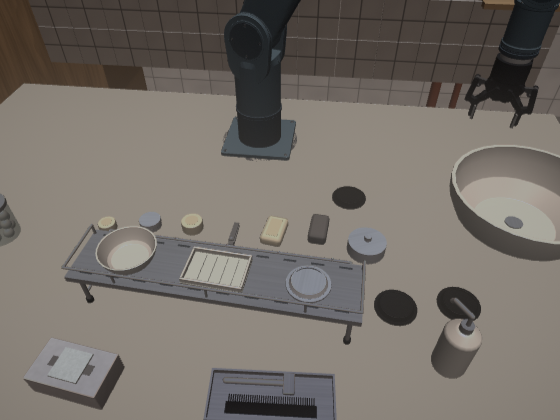

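View pics/top0.png

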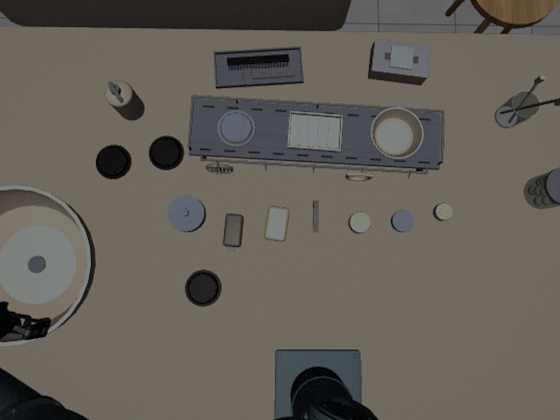

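View pics/wrist0.png

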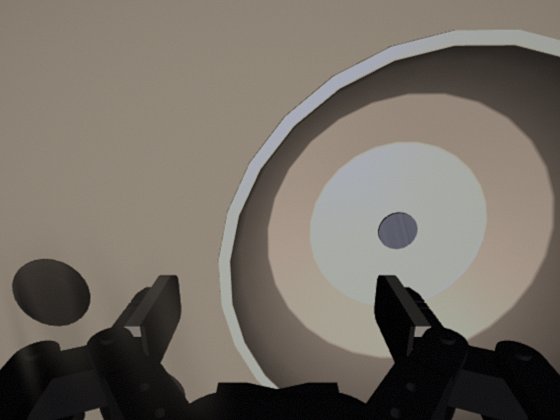

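The top view shows the rail shelf with the tin (237,127), dish (315,131) and bowl (397,132). On the counter are the lid (186,213), pumice (233,230), bar (277,223), clipper (316,215), round soaps (360,222) and (443,212), and cream tin (402,220). I'll crop and measure next.

```bash
cat > h.py <<'E'
import numpy as np,cv2
def load(n): 
    z=np.load(n); return z['p'],z['d'],z['K'],z['R'],z['t']
def ray(K,R,t,uv,z):
    uv=np.atleast_2d(uv).astype(float)
    d=np.c_[uv,np.ones(len(uv))]@np.linalg.inv(K).T@R   # rows: R^T d
    o=-R.T@t
    s=(z-o[2])/d[:,2]
    return o+s[:,None]*d
def proj(K,R,t,X):
    c=np.atleast_2d(X)@R.T+t; q=c@K.T; return q[:,:2]/q[:,2:]
def cloud(d,K,R,t):
    v,u=np.mgrid[:d.shape[0],:d.shape[1]]
    c=np.stack([(u-K[0,2])/K[0,0]*d,(v-K[1,2])/K[1,1]*d,d],-1)
    return (c-t)@R
E
python3 - <<'E'
from h import *
p,d,K,R,t=load("top0.npz")
c=p[85:315,140:470]; cv2.imwrite("pics/topcrop.png",cv2.resize(c,None,fx=2.4,fy=2.4,interpolation=cv2.INTER_CUBIC)[:,:,::-1])
P=cloud(d,K,R,t)
for n,(u,v) in dict(tin=(237,127),dish=(315,131),bowl=(397,132),lid=(186,213),lidrim=(198,213),pum=(233,230),bar=(277,223),clip=(316,215),s1=(360,222),cream=(402,220),s2=(443,212),counter=(300,280),shelf=(270,140),black1=(166,152),bl2=(203,287)).items():
    print(n,P[v,u].round(1),p[v,u])
E
```

```text
tin [658.6 206.3 106.6] [ 92  98 110]
dish [652.   13.6 102.4] [128 132 132]
bowl [ 649.8 -188.5  108.8] [125 130 126]
lid [451.2 336.1  48.7] [ 95  99 109]
lidrim [452.9 307.8  37.3] [ 95  99 111]
pum [410.3 217.9  34.3] [93 88 81]
bar [429.6 105.5  30. ] [127 132 127]
clip [452.6   3.7  18. ] [88 84 80]
s1 [ 434.2 -109.4   27.6] [125 131 115]
cream [ 440.4 -219.1   26.5] [ 93  99 113]
s2 [ 462.1 -326.7   27.6] [124 129 101]
counter [284.   44.4   2.1] [112 107  95]
shelf [627.9 124.8 101.9] [72 74 83]
black1 [620.1 403.2   6.1] [15 14 15]
bl2 [264.5 295.4   1.8] [37 34 34]
```

View pics/topcrop.png

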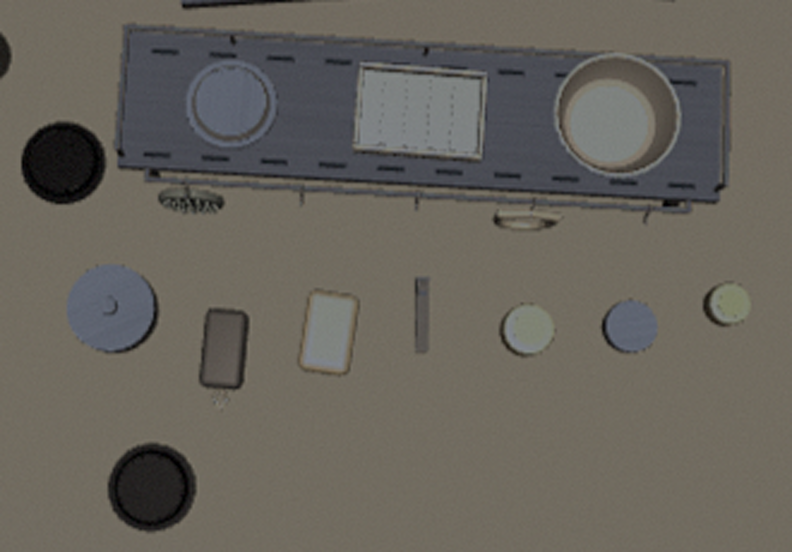

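```bash
python3 - <<'E'
from h import *
p,d,K,R,t=load("top0.npz")
P=cloud(d,K,R,t); Z=P[...,2]
seeds=dict(lid=(198,213,34),bar=(277,223,28),clip=(316,215,20),pum=(233,230,32),s1=(360,222,30),cream=(402,220,26),s2=(443,212,26))
for n,(u,v,h) in seeds.items():
    m=((Z>h-5)&(Z<h+6)).astype(np.uint8) if n!='lid' else ((Z>h-5)).astype(np.uint8)
    k,L=cv2.connectedComponents(m); m=(L==L[v,u]).astype(np.uint8)
    c=max(cv2.findContours(m,0,1)[0],key=len)[:,0]
    W=ray(K,R,t,c,h)[:,:2].astype(np.float32)
    A=P[m>0]
    (cx,cy),r=cv2.minEnclosingCircle(W); rr=cv2.minAreaRect(W)
    M=cv2.moments(m,True); q=ray(K,R,t,[(M['m10']/M['m00'],M['m01']/M['m00'])],h)[0]
    print(n,"medz %.1f"%np.median(A[:,2]),"circ",np.round((cx,cy,2*r),1),"centroid",q[:2].round(1),"rect",np.round(rr[0],1),np.round(rr[1],1),round(rr[2],1),"n",m.sum())
# shelf things
for n,(u,v,h) in dict(bowl=(397,132,40),dish=(315,131,18),tin=(237,127,14)).items():
    X=P[v-40:v+40,u-45:u+45].reshape(-1,3); 
    s=X[(X[:,2]>100+h-5)&(X[:,2]<100+h+5)]; c0=P[v,u]
    s=s[np.hypot(*(s-c0)[:,:2].T)<85]
    W=s[:,:2].astype(np.float32)
    (cx,cy),r=cv2.minEnclosingCircle(W);rr=cv2.minAreaRect(W)
    print(n,len(W),"circ",np.round((cx,cy,2*r),1),"rect",np.round(rr[0],1),np.round(rr[1],1),round(rr[2],1))
E
```

```text
lid medz 34.5 circ [453.4 339.8  96.4] centroid [454.5 339.3] rect [454.6 339.1] [93.8 91.6] 46.0 n 1050
bar medz 27.9 circ [430.1 106.5  94.3] centroid [430.5 106.1] rect [430.1 106.5] [53.9 85.8] 82.2 n 635
clip medz 17.8 circ [456.4   3.   65.7] centroid [457.3   3.8] rect [456.4   3.9] [10.5 65.7] 89.8 n 98
pum medz 31.9 circ [411.4 218.3  88. ] centroid [411.3 218.6] rect [411.8 218.2] [44.2 82.9] 84.9 n 521
s1 medz 29.9 circ [ 435.6 -109.    55.2] centroid [ 435.6 -109.1] rect [ 435.3 -108.9] [52.6 53.9] 44.7 n 350
cream medz 25.9 circ [ 439.8 -221.1   57.1] centroid [ 440.1 -221.3] rect [ 439.9 -221.2] [54.5 54.5] 44.5 n 369
s2 medz 26.1 circ [ 465.5 -328.9   45.7] centroid [ 465.5 -329.2] rect [ 465.  -328.8] [42.1 45. ] 0.5 n 229
bowl 352 circ [ 639.9 -179.3  127.7] rect [ 640.2 -179.6] [126.  125.8] 29.0
dish 394 circ [649.6  15.8 157.9] rect [658.7  14.4] [132.3 112.1] 85.9
tin 221 circ [666.5 206.2 113.5] rect [663.2 205.4] [78.4 92.6] 53.3
```

```bash
python3 - <<'E'
from h import *
p,d,K,R,t=load("top0.npz")
P=cloud(d,K,R,t)
g=p.astype(int); lum=g.sum(2)/3
print(lum[131,280:352].astype(int).tolist()); print(lum[127,205:275].astype(int).tolist())
m=np.zeros(lum.shape,np.uint8); m[100:165,275:355]=(lum>100)[100:165,275:355]
k,L=cv2.connectedComponents(cv2.morphologyEx(m,cv2.MORPH_CLOSE,np.ones((3,3)))); m=(L==L[135,312]).astype(np.uint8)
c=max(cv2.findContours(m,0,1)[0],key=len)[:,0]
for h in(118,):
  W=ray(K,R,t,c,h)[:,:2].astype(np.float32); print("dish",cv2.minAreaRect(W))
m=np.zeros(lum.shape,np.uint8); m[100:155,205:270]=(lum>84)[100:155,205:270]
m=cv2.morphologyEx(cv2.morphologyEx(m,cv2.MORPH_CLOSE,np.ones((5,5))),cv2.MORPH_OPEN,np.ones((9,9)))
cv2.imwrite("pics/m.png",m*255)
c=max(cv2.findContours(m,0,1)[0],key=len)[:,0]
W=ray(K,R,t,c,105)[:,:2].astype(np.float32); print("tin",cv2.minEnclosingCircle(W),cv2.fitEllipse(W))
Q=P[100:155,205:270]; mm=(Q[...,2]>110)&(Q[...,2]<119)
W=Q[mm][:,:2]; W=W[np.hypot(W[:,0]-657,W[:,1]-206)<48].astype(np.float32); print("collar",len(W),cv2.minEnclosingCircle(W),cv2.fitEllipse(W))
cv2.imwrite("pics/tincrop.png",cv2.resize(p[95:160,195:360],None,fx=4.8,fy=4.8,interpolation=cv2.INTER_CUBIC)[:,:,::-1]*1)
E
```

```text
[78, 80, 79, 78, 78, 79, 78, 84, 107, 122, 110, 130, 130, 126, 130, 129, 127, 128, 130, 129, 128, 130, 129, 129, 129, 129, 127, 130, 128, 130, 130, 128, 129, 127, 130, 130, 129, 126, 130, 129, 129, 129, 128, 127, 129, 128, 129, 125, 117, 128, 130, 129, 128, 128, 129, 128, 128, 129, 126, 103, 91, 122, 69, 77, 80, 80, 78, 79, 80, 77, 79, 79]
[73, 79, 77, 77, 78, 77, 78, 78, 79, 79, 77, 76, 84, 108, 98, 72, 83, 103, 104, 101, 102, 101, 99, 102, 102, 101, 102, 101, 102, 100, 101, 100, 100, 99, 102, 100, 97, 98, 96, 102, 100, 101, 101, 100, 105, 102, 61, 79, 103, 98, 88, 79, 77, 81, 77, 77, 77, 77, 78, 76, 77, 75, 78, 74, 79, 75, 77, 78, 75, 76]
dish ((648.9639892578125, 15.576465606689453), (130.6510467529297, 90.65387725830078), 86.12312316894531)
tin ((657.408447265625, 209.86524963378906), 47.3886833190918) ((657.9607543945312, 209.3189239501953), (90.6661376953125, 91.31438446044922), 39.8499755859375)
collar 178 ((658.5050048828125, 208.29006958007812), 41.18572998046875) ((656.9920654296875, 207.9999237060547), (71.03614807128906, 71.98627471923828), 54.61100387573242)
```

View pics/tincrop.png

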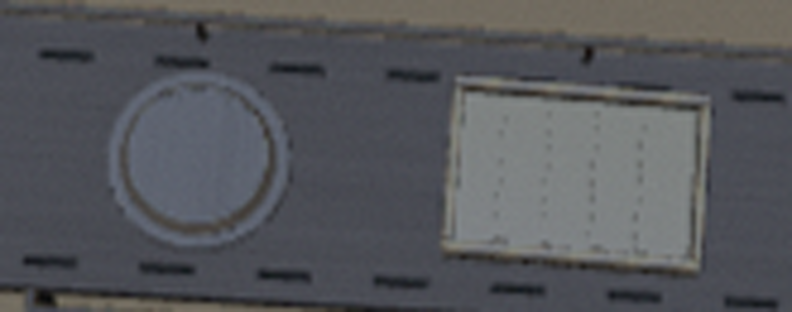

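```bash
cat > go.py <<'E'
# usage: go.py x y z jawangle  -> shift in current tool axes and turn (5deg units)
import sys,numpy as np
from plant import state
s=state(); R=np.array(s["eef_rot"]); p=np.array(s["position"])
print("t %.1f"%s["time_s"],"pos",p.round(1),"jaw %.1f"%np.degrees(np.arctan2(R[1,1],R[0,1])),"zax",R[:,2].round(4),"F",np.round(s["ft_force"],1),"gap %.1f"%s["finger_gap"],"j",np.round(s["joints"],2))
if len(sys.argv)>4:
    x,y,z,a=map(float,sys.argv[1:5])
    d=R.T@(np.array([x,y,z])-p); j=np.degrees(np.arctan2(R[1,1],R[0,1]))
    tu=((j-a+90)%180-90)/5
    print("shift",d.round(1),"turn",round(tu,2), "rows@30:",round(np.linalg.norm(d)/30,1))
E
python3 go.py 430 106 150 82.2
python3 -m pendant '[[-20,-22,0,0],[-20,-22,0,0],[-20,-22,0,0],[-20,-22,0,0],[-20,-22,0,0],[-20,-22,0,0],[-20,-22,0,0],[-20,-22,0,0],[-20,-22,0,0],[-20,-22,0,0]]' 1
python3 go.py 430 106 150 82.2
```

```text
t 0.1 pos [218.3 611.8 230.6] jaw 70.4 zax [-3.0e-04 -1.2e-03 -1.0e+00] F [-0.8 -0.2 -1.1] gap 85.3 j [-1.29  0.54 -0.    1.54  0.    1.07 -0.07]
shift [-369.3 -405.1   81.2] turn -2.37 rows@30: 18.5
time_s: 0.98
position: [333.1, 336.2, 231.2]
eef_rot: [[-0.942, 0.336, -0.0], [0.336, 0.942, -0.0], [0.0, -0.0, -1.0]]
ft_force: [0.9, 0.3, -0.6]
finger_gap: 85.0
t 1.0 pos [333.1 336.2 231.2] jaw 70.4 zax [-1.e-04 -2.e-04 -1.e+00] F [ 0.9  0.3 -0.6] gap 85.0 j [-0.94  0.23  0.07  1.99 -0.02  0.91  0.36]
shift [-168.6 -184.3   81.2] turn -2.37 rows@30: 8.8
```

```bash

python3 -m pendant '[[-24,-26,10,0],[-24,-26,10,0],[-24,-26,10,0],[-24,-26,10,0],[-24,-26,10,0],[-24,-26,10,0],[-24.6,-28.3,10,0],[0,0,10,-0.8],[0,0,0,-0.8],[0,0,0,-0.77],[0,0,0,0]]'
cat > wl.py <<'E'
import sys
from plant import state,cams
from h import *
n=sys.argv[1]
s=state(); c=cams.calibration("wrist"); p,d=cams.read_camera("wrist")
K,R,t=[np.array(c[k]) for k in("camera_matrix","R","t")]
np.savez(n+".npz",p=p,d=d,K=K,R=R,t=t); cv2.imwrite(f"pics/{n}.png",p[:,:,::-1])
E
python3 go.py 430 106 150 82.2; python3 wl.py w1
```

```text
time_s: 1.9
position: [429.6, 107.1, 151.0]
eef_rot: [[-0.991, 0.134, -0.001], [0.134, 0.991, -0.0], [0.001, -0.0, -1.0]]
ft_force: [-0.4, 0.6, -0.0]
finger_gap: 85.2
t 1.9 pos [429.6 107.1 151. ] jaw 82.3 zax [-6.e-04 -2.e-04 -1.e+00] F [-0.4  0.6 -0. ] gap 85.2 j [-0.48  0.31  0.15  2.14 -0.07  0.69  1.16]
shift [-0.6 -1.   1. ] turn 0.02 rows@30: 0.1
```

View pics/w1.png

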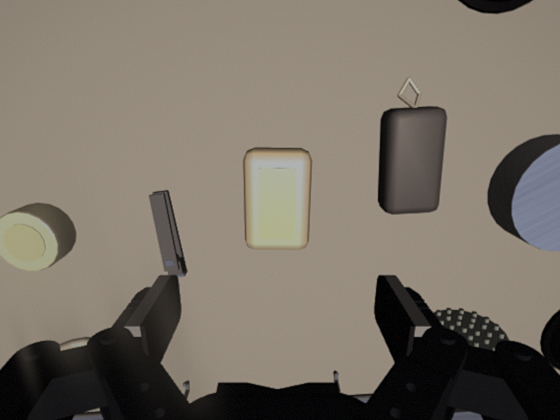

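The wrist view shows the cream bar centred at about (278,198), between the clipper (168,232) and the pumice (411,160), with both clear of the jaws. Next I'll measure it here and compare with the top view.

```bash
python3 - <<'E'
from h import *
p,d,K,R,t=load("w1.npz"); P=cloud(d,K,R,t)
print(P[198,278],P[198,360])
m=((P[...,2]>8)&(P[...,2]<45)&(P[...,0]>370)&(P[...,0]<485)&(P[...,1]>60)&(P[...,1]<150)).astype(np.uint8)
k,L=cv2.connectedComponents(m); m=(L==L[198,278]).astype(np.uint8)
for lo in(8,22):
  q=P[(m>0)&(P[...,2]>lo)]; rr=cv2.minAreaRect(q[:,:2].astype(np.float32)); print(lo,rr,np.median(q[:,2]))
E
```

```text
[425.11319842 108.0705561   27.16213994] [443.03709282 180.52330467  -1.69546454]
8 ((429.1246337890625, 106.65618896484375), (56.109535217285156, 85.82244110107422), 82.06400299072266) 27.27264783949725
22 ((429.7095642089844, 106.4854965209961), (53.476680755615234, 84.635009765625), 82.02518463134766) 27.378145782740464
```

Both views agree on (429.6, 106.5) and 82°. Descending to grip.

```bash

python3 -m pendant '[[0,-0.6,25,0],[0,0,30,0],[0,0,30,0],[0,0,25,0],[0,0,18,0],[0,0,10,0],[0,0,6,0],[0,0,0,0]]'
python3 go.py 429.6 106.5 7 82.1
```

```text
time_s: 2.62
position: [429.4, 106.9, 6.8]
eef_rot: [[-0.991, 0.136, -0.001], [0.136, 0.991, -0.0], [0.001, -0.001, -1.0]]
ft_force: [-0.8, -0.4, 0.5]
finger_gap: 85.6
t 2.6 pos [429.4 106.9   6.8] jaw 82.2 zax [-9.e-04 -5.e-04 -1.e+00] F [-0.8 -0.4  0.5] gap 85.6 j [-0.42  0.61  0.08  2.19 -0.14  0.35  1.22]
shift [-0.2 -0.4 -0.2] turn 0.02 rows@30: 0.0
```

```bash

python3 -m pendant '[[0,0,0,0],[0,0,0,0],[0,0,0,0],[0,0,0,0],[0,0,0,0],[0,0,0,0],[0,0,0,0],[0,0,0,0],[0,0,0,0],[0,0,0,0]]' 0
python3 -m pendant '[[0,0,-5,0],[0,0,-15,0],[0,0,-25,0],[0,0,-30,0],[0,0,-30,0],[0,0,-30,0],[0,0,-30,0],[0,0,-30,0],[0,0,-5,0],[0,0,0,0]]'
python3 go.py 649 15.5 207 -3.9; python3 wl.py w2
```

```text
time_s: 3.45
position: [430.5, 107.2, 8.6]
eef_rot: [[-0.991, 0.136, 0.002], [0.136, 0.991, 0.001], [-0.002, 0.001, -1.0]]
ft_force: [-2.1, 0.4, 8.3]
finger_gap: 54.7
time_s: 4.28
position: [431.0, 107.4, 209.7]
eef_rot: [[-0.991, 0.136, 0.005], [0.136, 0.991, 0.002], [-0.005, 0.003, -1.0]]
ft_force: [-0.1, 0.1, -1.3]
finger_gap: 54.3
t 4.3 pos [431.  107.4 209.7] jaw 82.2 zax [ 0.0049  0.0023 -1.    ] F [-0.1  0.1 -1.3] gap 54.3 j [-0.5   0.21  0.18  2.09 -0.05  0.84  1.14]
shift [-228.4  -61.5    3.5] turn 17.22 rows@30: 7.9
```

View pics/w2.png

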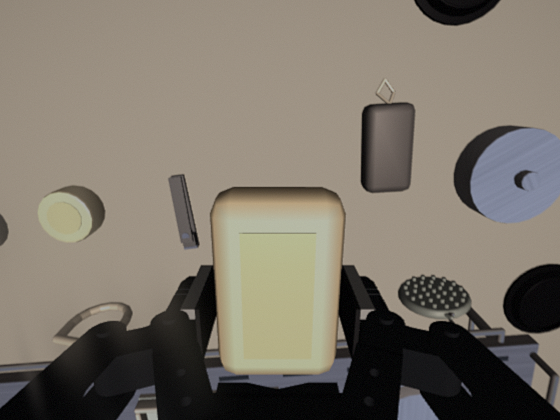

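```bash

python3 -m pendant '[[-14,-4,0,0],[-28,-7.5,0,0],[-28,-7.5,0,0],[-28,-7.5,0,0],[-28,-7.5,0,0],[-28,-7.5,0,0],[-28,-7.5,0,0],[-28,-7.5,0,0],[-14,-4,0,0],[-4.4,-1,0,0],[0,0,0,0]]'
python3 -m pendant '[[0,0,0,1],[0,0,0,1],[0,0,0,1],[0,0,0,1],[0,0,0,1],[0,0,0,1],[0,0,0,1],[0,0,0,1],[0,0,0,1],[0,0,0,1],[0,0,0,1],[0,0,0,1]]'
python3 -m pendant '[[0,0,0,1],[0,0,0,1],[0,0,0,1],[0,0,0,1],[0,0,0,1],[0,0,0,0.2],[0,0,0,0],[0,0,0,0]]'
python3 go.py 649 15.5 150 -3.9; python3 wl.py w3
```

```text
time_s: 5.25
position: [647.0, 14.2, 204.9]
eef_rot: [[-0.991, 0.137, -0.003], [0.137, 0.991, -0.001], [0.003, -0.001, -1.0]]
ft_force: [-0.1, 0.1, -1.0]
finger_gap: 54.4
time_s: 6.25
position: [645.7, 16.2, 206.2]
eef_rot: [[-0.375, 0.927, -0.003], [0.927, 0.375, 0.001], [0.002, -0.002, -1.0]]
ft_force: [-0.3, 0.6, -1.0]
finger_gap: 54.6
time_s: 6.92
position: [646.8, 15.7, 206.8]
eef_rot: [[0.063, 0.998, -0.001], [0.998, -0.063, 0.0], [0.0, -0.001, -1.0]]
ft_force: [-0.0, -0.1, -1.2]
finger_gap: 54.5
t 6.9 pos [646.8  15.7 206.8] jaw -3.6 zax [-1.2e-03  4.0e-04 -1.0e+00] F [-0.  -0.1 -1.2] gap 54.5 j [-0.48  0.62  0.58  1.59 -0.38  1.05  0.14]
shift [-0.   2.3 56.8] turn 0.05 rows@30: 1.9
```

View pics/w3.png

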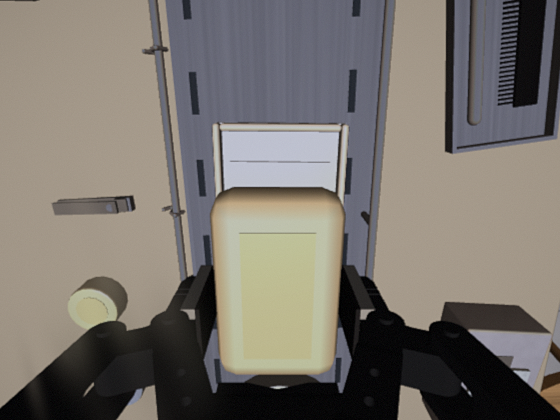

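The bar is held and aligned, with the dish walls visible on both sides at columns ~217 and ~347 and the far end at row ~127. I'll check the lateral centring by casting rays.

```bash
python3 - <<'E'
from h import *
p,d,K,R,t=load("w3.npz")
lum=p.mean(2)
for v in (125,155,170): 
  print(v,[int(x) for x in lum[v,206:230]],[int(x) for x in lum[v,336:356]])
for uv in [(213,128),(348,128),(280,124),(213,180),(346,180)]: print(uv,ray(K,R,t,[uv],118)[0].round(1))
# expected outer corners from top view
c=np.array([649,15.5]);a=np.radians(86.1);L=np.array([np.cos(a),np.sin(a)]);W=np.array([L[1],-L[0]])
for sx in(-1,1): q=c+66*L+sx*46*W; print(q, proj(K,R,t,[[*q,118]]))
E
```

```text
125 [111, 112, 111, 108, 109, 103, 123, 166, 181, 184, 177, 151, 101, 80, 150, 176, 184, 184, 184, 184, 185, 183, 182, 184] [167, 166, 165, 155, 113, 56, 69, 121, 153, 162, 155, 135, 118, 114, 111, 108, 109, 109, 107, 111]
155 [108, 111, 111, 111, 115, 111, 97, 115, 173, 184, 190, 186, 168, 132, 67, 32, 96, 179, 199, 197, 195, 196, 194, 195] [196, 159, 48, 48, 112, 171, 186, 193, 190, 174, 131, 91, 114, 113, 112, 111, 110, 110, 110, 111]
170 [113, 110, 111, 112, 110, 114, 111, 96, 114, 175, 187, 191, 185, 162, 118, 45, 48, 136, 203, 199, 198, 195, 196, 196] [169, 49, 48, 110, 172, 184, 194, 190, 179, 133, 41, 36, 42, 42, 44, 75, 112, 113, 110, 111]
(213, 128) [608.5  81.  118. ]
(348, 128) [698.   75.3 118. ]
(280, 124) [653.1  80.7 118. ]
(213, 180) [604.2  45.9 118. ]
(346, 180) [696.7  40.  118. ]
[607.59553236  84.47586577] [[210.93915324 122.65831927]]
[699.38248601  78.21845903] [[350.03241183 123.30300511]]
```

```bash

python3 -m pendant '[[0,2.2,15,0],[0,0,25,0],[0,0,25,0],[0,0,12,0],[0,0,6,0],[0,0,2,0],[0,0,0,0],[0,0,0,0]]'
python3 go.py 649 15.5 117 -3.9
```

```text
time_s: 7.63
position: [650.7, 14.7, 123.4]
eef_rot: [[0.066, 0.998, 0.002], [0.998, -0.066, 0.0], [0.0, 0.002, -1.0]]
ft_force: [0.5, -0.1, -0.9]
finger_gap: 54.3
t 7.6 pos [650.7  14.7 123.4] jaw -3.8 zax [ 0.002  0.    -1.   ] F [ 0.5 -0.1 -0.9] gap 54.3 j [-0.45  0.72  0.53  1.64 -0.44  0.9   0.19]
shift [ 0.7 -1.8  6.4] turn 0.02 rows@30: 0.2
```

```bash

python3 -m pendant '[[0,-1,1.5,0],[0,0,1.5,0],[0,0,0,0]]'; python3 -m pendant '[[0,0,1,0],[0,0,0,0]]'; python3 -m pendant '[[0,0,1,0],[0,0,0,0]]'
```

```text
time_s: 7.88
position: [649.0, 15.1, 119.6]
eef_rot: [[0.066, 0.998, 0.001], [0.998, -0.066, 0.0], [0.0, 0.001, -1.0]]
ft_force: [0.3, 0.2, -0.7]
finger_gap: 54.7
time_s: 8.05
position: [648.8, 15.0, 118.3]
eef_rot: [[0.066, 0.998, 0.0], [0.998, -0.066, 0.0], [0.0, 0.0, -1.0]]
ft_force: [-0.5, -0.4, -1.1]
finger_gap: 54.4
time_s: 8.22
position: [648.8, 15.0, 117.2]
eef_rot: [[0.066, 0.998, -0.0], [0.998, -0.066, 0.0], [0.0, -0.0, -1.0]]
ft_force: [0.4, 0.2, -1.8]
finger_gap: 54.8
```

```bash

python3 -m pendant '[[0,0,1,0],[0,0,0,0]]'; python3 -m pendant '[[0,0,0.5,0],[0,0,0,0]]'
```

```text
time_s: 8.38
position: [648.9, 14.9, 116.7]
eef_rot: [[0.066, 0.998, 0.0], [0.998, -0.066, 0.0], [0.0, 0.0, -1.0]]
ft_force: [-1.7, 1.2, 3.5]
finger_gap: 54.7
time_s: 8.55
position: [648.9, 15.0, 116.7]
eef_rot: [[0.066, 0.998, 0.0], [0.998, -0.066, 0.001], [0.001, 0.0, -1.0]]
ft_force: [-3.7, 0.4, 7.0]
finger_gap: 54.5
```

Contact came at 116.7 as predicted, so I'll release and lift.

```bash

python3 -m pendant '[[0,0,0,0],[0,0,0,0],[0,0,0,0],[0,0,0,0],[0,0,0,0],[0,0,0,0]]' 0.85
python3 -m pendant '[[0,0,-4,0],[0,0,-10,0],[0,0,-20,0],[0,0,-30,0],[0,0,-30,0],[0,0,-6,0],[0,0,0,0]]'
python3 go.py 435.5 -109 150 -3.9; python3 wl.py w4
```

```text
time_s: 9.05
position: [648.8, 14.9, 115.7]
eef_rot: [[0.066, 0.998, -0.0], [0.998, -0.066, -0.0], [-0.0, -0.0, -1.0]]
ft_force: [-0.5, -0.3, 0.3]
finger_gap: 72.8
time_s: 9.63
position: [650.8, 14.6, 219.5]
eef_rot: [[0.066, 0.998, 0.006], [0.998, -0.066, 0.001], [0.001, 0.006, -1.0]]
ft_force: [0.5, 0.2, 0.3]
finger_gap: 72.7
t 9.6 pos [650.8  14.6 219.5] jaw -3.8 zax [ 6.e-03  5.e-04 -1.e+00] F [0.5 0.2 0.3] gap 72.7 j [-0.49  0.61  0.59  1.58 -0.37  1.06  0.14]
shift [-137.7 -207.    68.1] turn 0.02 rows@30: 8.6
```

View pics/w4.png

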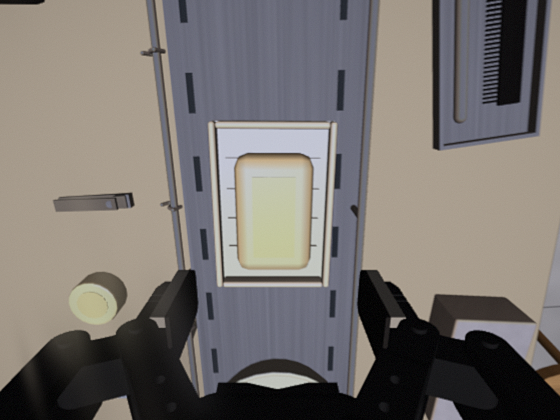

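The bar lies flat and lengthwise in the dish at (274,212). The cream rounds are top (360,222), Ø55, 30 high, and top (443,212), Ø46, 26 high. By size the first is the shaving soap and the second the shampoo bar. The round at (402,220) is the bluish aluminium cream tin. I'll confirm with one enlarged crop while moving over the first.

```bash

python3 -m pendant '[[-8,-12,0,0],[-16,-24,0,0],[-16,-24,5,0],[-16,-24,10,0],[-16,-24,10,0],[-16,-24,10,0],[-16,-24,10,0],[-16,-24,10,0],[-14,-21,10,0],[-3.7,-6,3,0],[0,0,0,0],[0,0,0,0]]' 1
python3 go.py 435.5 -109 10 -3.9; python3 wl.py w5
python3 - <<'E'
import cv2,numpy as np
p=np.load("top0.npz")['p'][190:245,340:465]; cv2.imwrite("pics/rounds.png",cv2.resize(p,None,fx=6,fy=6,interpolation=cv2.INTER_CUBIC)[:,:,::-1])
E
```

```text
time_s: 10.68
position: [433.4, -108.4, 147.5]
eef_rot: [[0.066, 0.998, -0.0], [0.998, -0.066, 0.0], [0.0, -0.0, -1.0]]
ft_force: [1.3, 0.4, -1.0]
finger_gap: 85.4
t 10.7 pos [ 433.4 -108.4  147.5] jaw -3.8 zax [-5.e-04  1.e-04 -1.e+00] F [ 1.3  0.4 -1. ] gap 85.4 j [-0.37  0.37  0.62  2.15 -0.33  0.71  0.41]
shift [ -0.4   2.2 137.5] turn 0.02 rows@30: 4.6
```

View pics/rounds.png

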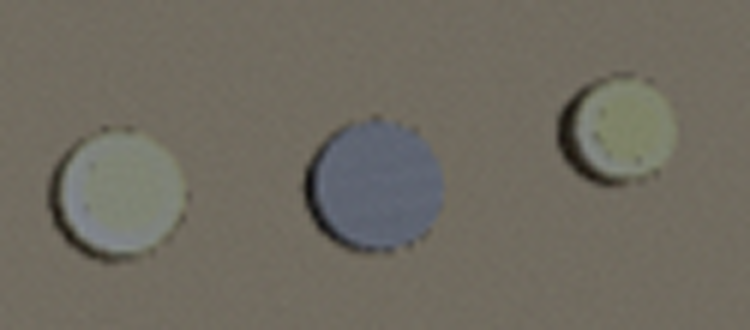

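View pics/w5.png

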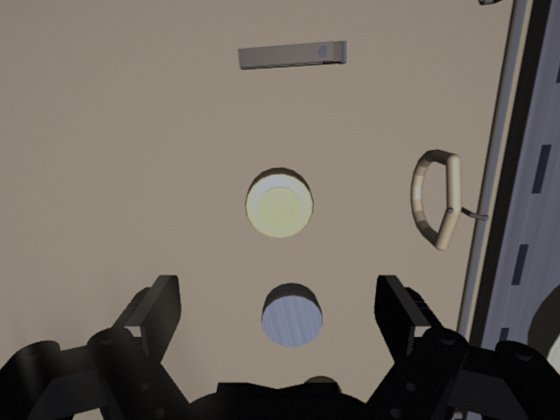

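```bash
python3 - <<'E'
from h import *
p,d,K,R,t=load("w5.npz"); P=cloud(d,K,R,t)
for c,lo,hi in [((435.5,-109),24,36)]:
  q=P[(np.hypot(P[...,0]-c[0],P[...,1]-c[1])<45)&(P[...,2]>lo)&(P[...,2]<hi)]
  print(len(q),np.median(q[:,2]),cv2.minEnclosingCircle(q[:,:2].astype(np.float32)))
E
```

```text
3480 29.55761266770734 ((435.0433044433594, -109.71507263183594), 27.816545486450195)
```

The crop shows the left soap is clearly larger than the right one, and blue-grey cream tin sits between them. In the wrist view it is at (279,204), Ø55.6, top 29.6 mm, so it's the shaving soap. Grasping.

```bash

python3 -m pendant '[[-0.8,1.9,20,0],[0,0,30,0],[0,0,30,0],[0,0,30,0],[0,0,18,0],[0,0,8,0],[0,0,3.5,0],[0,0,0,0]]'
python3 -m pendant '[[0,0,0,0],[0,0,0,0],[0,0,0,0],[0,0,0,0],[0,0,0,0],[0,0,0,0],[0,0,0,0],[0,0,0,0],[0,0,0,0]]' 0
python3 -m pendant '[[0,0,-5,0],[0,0,-15,0],[0,0,-25,0],[0,0,-30,0],[0,0,-30,0],[0,0,-30,0],[0,0,-30,0],[0,0,-30,0],[0,0,-5,0],[0,0,0,0]]'
python3 go.py 640 -179.5 209 -3.9; python3 wl.py w6
```

```text
time_s: 11.4
position: [435.9, -109.4, 8.3]
eef_rot: [[0.065, 0.998, 0.0], [0.998, -0.065, 0.0], [0.0, 0.0, -1.0]]
ft_force: [0.2, 0.3, -0.7]
finger_gap: 85.6
time_s: 12.15
position: [436.0, -109.7, 9.8]
eef_rot: [[0.066, 0.998, 0.002], [0.998, -0.066, 0.0], [0.001, 0.002, -1.0]]
ft_force: [-1.7, 0.9, 11.6]
finger_gap: 54.0
time_s: 12.98
position: [436.4, -109.6, 210.3]
eef_rot: [[0.066, 0.998, 0.005], [0.998, -0.066, 0.001], [0.001, 0.005, -1.0]]
ft_force: [0.2, 0.3, -0.6]
finger_gap: 54.2
t 13.0 pos [ 436.4 -109.6  210.3] jaw -3.8 zax [ 0.005  0.001 -1.   ] F [ 0.2  0.3 -0.6] gap 54.2 j [-0.46  0.26  0.72  2.1  -0.23  0.85  0.32]
shift [-56.4 207.7   2.3] turn 0.03 rows@30: 7.2
```

View pics/w6.png

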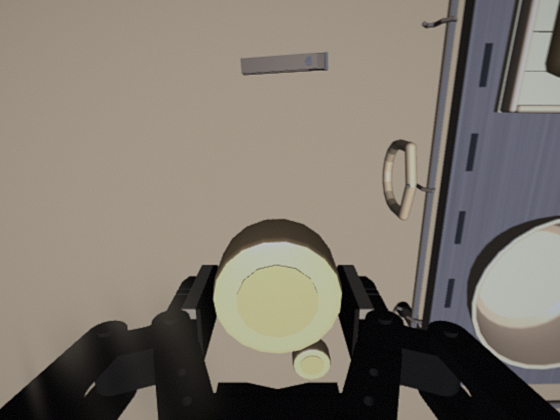

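The shaving soap is held at (278,290). Moving over the bowl.

```bash

python3 -m pendant '[[-4,14,0,0],[-8,28,0,0],[-8,29,0,0],[-8,29,0,0],[-8,29,0,0],[-8,29,0,0],[-8,29,0,0],[-4.4,16,0,0],[0,4,0,0],[0,0,0,0],[0,0,0,0]]'
python3 go.py 640 -179.5 122 -3.9; python3 wl.py w7
python3 - <<'E'
from h import *
p,d,K,R,t=load("w7.npz"); P=cloud(d,K,R,t)
q=P[(np.hypot(P[...,0]-640,P[...,1]+179.5)<75)&(P[...,2]>134)&(P[...,2]<145)&(P[...,1]>-150)]
print(len(q));
from scipy.optimize import least_squares
x,y=q[:,0],q[:,1]
# outer edge points via hull
h=cv2.convexHull(q[:,:2].astype(np.float32))[:,0]
print(least_squares(lambda a:np.hypot(h[:,0]-a[0],h[:,1]-a[1])-64,[640,-179],loss='soft_l1').x)
E
```

```text
time_s: 13.95
position: [636.3, -179.3, 206.6]
eef_rot: [[0.067, 0.998, -0.003], [0.998, -0.067, 0.001], [0.001, -0.003, -1.0]]
ft_force: [0.0, 0.5, -0.5]
finger_gap: 53.8
t 13.9 pos [ 636.3 -179.3  206.6] jaw -3.8 zax [-3.2e-03  9.0e-04 -1.0e+00] F [ 0.   0.5 -0.5] gap 53.8 j [-0.2   0.66  0.63  1.55 -0.42  1.07  0.47]
shift [ 0.   4.  84.6] turn 0.02 rows@30: 2.8
1722
[ 639.16901675 -180.91357819]
```

View pics/w7.png

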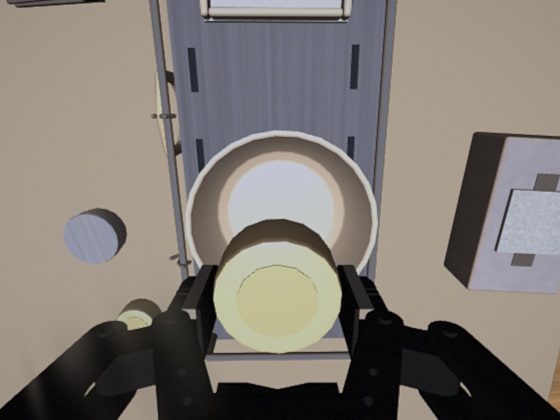

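The bowl rim is centred at (281,220) px, i.e. world (639.6,-180), consistent with the top view. Lowering.

```bash

python3 -m pendant '[[0,2,15,0],[0,0,25,0],[0,0,25,0],[0,0,12,0],[0,0,6,0],[0,0,2,0],[0,0,0,0],[0,0,0,0]]'
python3 go.py 640 -180 117 -3.9;python3 -m pendant '[[0,0,0,0]]'
```

```text
time_s: 14.67
position: [640.6, -180.2, 124.5]
eef_rot: [[0.066, 0.998, 0.002], [0.998, -0.066, -0.001], [-0.0, 0.002, -1.0]]
ft_force: [0.2, 0.3, -0.6]
finger_gap: 53.7
t 14.7 pos [ 640.6 -180.2  124.5] jaw -3.8 zax [ 2.e-03 -6.e-04 -1.e+00] F [ 0.2  0.3 -0.6] gap 53.7 j [-0.17  0.75  0.58  1.6  -0.48  0.93  0.51]
shift [ 0.1 -0.6  7.5] turn 0.02 rows@30: 0.3
time_s: 14.75
position: [640.7, -180.1, 124.7]
eef_rot: [[0.066, 0.998, 0.002], [0.998, -0.066, -0.001], [-0.0, 0.002, -1.0]]
ft_force: [0.1, -0.2, -0.9]
finger_gap: 54.0
```

```bash

python3 -m pendant '[[0,-0.6,2.5,0],[0,0,2,0],[0,0,1.5,0],[0,0,0,0],[0,0,0,0]]'; python3 -m pendant '[[0,0,1,0],[0,0,0,0]]'; python3 -m pendant '[[0,0,1,0],[0,0,0,0]]'; python3 -m pendant '[[0,0,1,0],[0,0,0,0]]'
```

```text
time_s: 15.17
position: [639.2, -179.7, 117.2]
eef_rot: [[0.066, 0.998, -0.0], [0.998, -0.066, 0.0], [0.0, -0.0, -1.0]]
ft_force: [0.3, -0.7, -0.8]
finger_gap: 54.0
time_s: 15.33
position: [639.2, -179.8, 116.2]
eef_rot: [[0.066, 0.998, -0.0], [0.998, -0.066, -0.0], [-0.0, -0.0, -1.0]]
ft_force: [-0.9, 0.1, -0.9]
finger_gap: 53.9
time_s: 15.5
position: [639.3, -179.8, 116.0]
eef_rot: [[0.066, 0.998, 0.0], [0.998, -0.066, 0.0], [0.0, 0.0, -1.0]]
ft_force: [-2.4, 1.9, 4.6]
finger_gap: 54.3
time_s: 15.67
position: [639.3, -179.8, 115.9]
eef_rot: [[0.066, 0.998, 0.0], [0.998, -0.066, 0.001], [0.001, 0.0, -1.0]]
ft_force: [-5.8, 1.6, 11.3]
finger_gap: 54.0
```

Contact came at 116.0 as predicted. I'll release to a modest opening and lift.

```bash

python3 -m pendant '[[0,0,0,0],[0,0,0,0],[0,0,0,0],[0,0,0,0],[0,0,0,0],[0,0,0,0]]' 0.74
python3 -m pendant '[[0,0,-4,0],[0,0,-10,0],[0,0,-20,0],[0,0,-30,0],[0,0,-30,0],[0,0,-6,0],[0,0,0,0]]'
python3 go.py 465.5 -329 150 -3.9; python3 wl.py w8
```

```text
time_s: 16.17
position: [639.2, -179.7, 114.1]
eef_rot: [[0.066, 0.998, -0.0], [0.998, -0.066, -0.0], [-0.0, -0.0, -1.0]]
ft_force: [0.1, 0.8, 0.2]
finger_gap: 63.0
time_s: 16.75
position: [641.0, -180.7, 218.1]
eef_rot: [[0.066, 0.998, 0.006], [0.998, -0.066, -0.001], [-0.001, 0.006, -1.0]]
ft_force: [0.6, -0.4, -0.2]
finger_gap: 63.0
t 16.8 pos [ 641.  -180.7  218.1] jaw -3.8 zax [ 0.0059 -0.0014 -1.    ] F [ 0.6 -0.4 -0.2] gap 63.0 j [-0.2   0.65  0.64  1.54 -0.42  1.09  0.46]
shift [-159.5 -165.6   67.2] turn 0.02 rows@30: 8.0
```

View pics/w8.png

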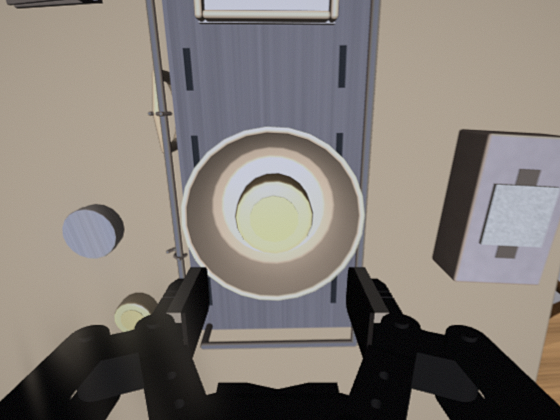

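The soap sits centred in the bowl at (273,217). Moving to the smaller round soap.

```bash

python3 -m pendant '[[-10,-10,0,0],[-20,-21,0,0],[-20,-21,5,0],[-20,-21,10,0],[-20,-21,10,0],[-20,-21,10,0],[-20,-21,10,0],[-20,-21,10,0],[-8,-8,7,0],[0,0,3,0],[0,0,0,0],[0,0,0,0]]' 1
python3 go.py 465.5 -329 8 -3.9; python3 wl.py w9
python3 - <<'E'
from h import *
p,d,K,R,t=load("w9.npz"); P=cloud(d,K,R,t)
q=P[(np.hypot(P[...,0]-465.5,P[...,1]+329)<40)&(P[...,2]>20)&(P[...,2]<32)]
print(len(q),np.median(q[:,2]),cv2.minEnclosingCircle(q[:,:2].astype(np.float32)))
E
```

```text
time_s: 17.8
position: [464.5, -325.4, 148.7]
eef_rot: [[0.065, 0.998, -0.001], [0.998, -0.065, 0.001], [0.001, -0.001, -1.0]]
ft_force: [0.4, 0.4, 0.5]
finger_gap: 85.2
t 17.8 pos [ 464.5 -325.4  148.7] jaw -3.7 zax [-7.0e-04  1.1e-03 -1.0e+00] F [0.4 0.4 0.5] gap 85.2 j [ 0.07  0.57  0.62  1.86 -0.43  0.85  0.85]
shift [ -3.6   1.3 140.7] turn 0.04 rows@30: 4.7
2239 25.53841169147659 ((465.1088562011719, -330.7610168457031), 22.906234741210938)
```

View pics/w9.png

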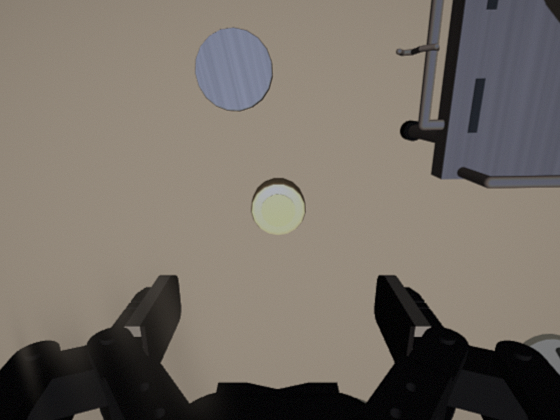

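The soap is at (278,208), Ø45.8, top 25.5 mm, so it's the shampoo bar. Grasping.

```bash

python3 -m pendant '[[-4.7,0.7,20,0],[0,0,30,0],[0,0,30,0],[0,0,30,0],[0,0,18,0],[0,0,8,0],[0,0,4,0],[0,0,0,0]]'
python3 -m pendant '[[0,0,0,0],[0,0,0,0],[0,0,0,0],[0,0,0,0],[0,0,0,0],[0,0,0,0],[0,0,0,0],[0,0,0,0],[0,0,0,0],[0,0,0,0]]' 0
python3 -m pendant '[[0,0,-5,0],[0,0,-15,0],[0,0,-25,0],[0,0,-30,0],[0,0,-30,0],[0,0,-30,0],[0,0,-30,0],[0,0,-30,0],[0,0,-5,0],[0,0,0,0]]'
python3 go.py 657.5 208.5 209 -3.9; python3 wl.py w10
```

```text
time_s: 18.52
position: [465.2, -330.9, 9.3]
eef_rot: [[0.065, 0.998, 0.0], [0.998, -0.065, -0.0], [-0.0, 0.0, -1.0]]
ft_force: [-0.6, 0.2, 0.7]
finger_gap: 85.4
time_s: 19.35
position: [465.4, -331.6, 10.8]
eef_rot: [[0.066, 0.998, 0.002], [0.998, -0.066, -0.0], [-0.0, 0.002, -1.0]]
ft_force: [-1.3, 1.5, 9.3]
finger_gap: 43.9
time_s: 20.18
position: [465.7, -332.1, 211.8]
eef_rot: [[0.066, 0.998, 0.004], [0.998, -0.066, -0.002], [-0.002, 0.005, -1.0]]
ft_force: [0.8, -0.0, -0.8]
finger_gap: 43.4
t 20.2 pos [ 465.7 -332.1  211.8] jaw -3.8 zax [ 0.0045 -0.0019 -1.    ] F [ 0.8 -0.  -0.8] gap 43.4 j [ 0.04  0.5   0.68  1.8  -0.37  0.97  0.81]
shift [552.1 155.6   2.6] turn 0.02 rows@30: 19.1
```

View pics/w10.png

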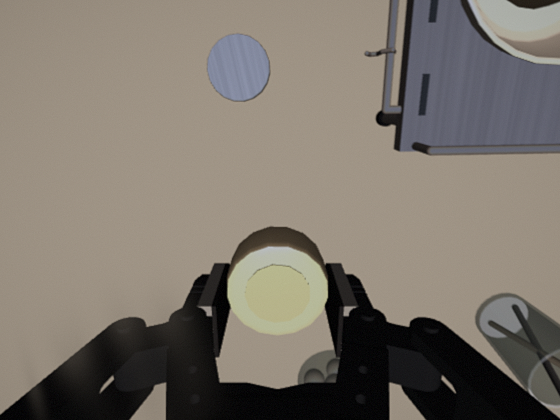

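The shampoo bar is held at (278,283). Carrying it to the tin.

```bash

python3 -m pendant '[[14,4,0,0],[27,8,0,0],[27,8,0,0],[28,8,0,0],[28,8,0,0],[28,8,0,0],[28,8,0,0],[28,8,0,0],[28,8,0,0],[28,8,0,0],[28,8,0,0],[28,8,0,0]]'
python3 -m pendant '[[28,8,0,0],[28,8,0,0],[28,8,0,0],[28,8,0,0],[28,8,0,0],[28,8,0,0],[28,8,0,0],[24,6,0,0],[10,1,0,0],[0,0,0,0],[0,0,0,0]]'
python3 go.py 657.5 208.5 125 -3.9; python3 wl.py w11
```

```text
time_s: 21.23
position: [576.5, -16.4, 207.4]
eef_rot: [[0.066, 0.998, -0.003], [0.998, -0.066, -0.0], [-0.0, -0.003, -1.0]]
ft_force: [0.0, -0.0, -1.0]
finger_gap: 43.4
time_s: 22.15
position: [654.6, 206.0, 207.9]
eef_rot: [[0.066, 0.998, -0.002], [0.998, -0.066, -0.002], [-0.002, -0.002, -1.0]]
ft_force: [1.0, -0.7, 0.2]
finger_gap: 43.8
t 22.1 pos [654.6 206.  207.9] jaw -3.8 zax [-0.0022 -0.0018 -1.    ] F [ 1.  -0.7  0.2] gap 43.8 j [-0.74  0.69  0.6   1.48 -0.41  1.11 -0.13]
shift [ 2.8  2.9 82.9] turn 0.02 rows@30: 2.8
```

View pics/w11.png

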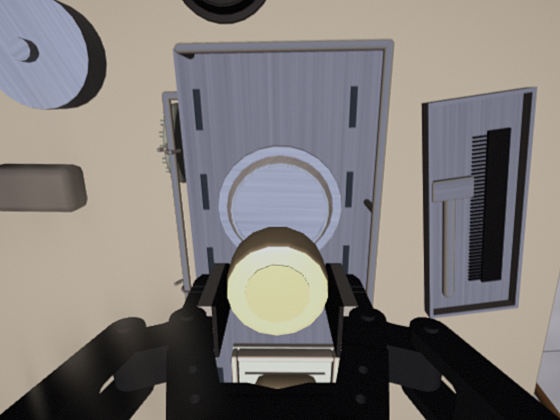

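The tin's foot plate is visible, spanning columns 218–341 with its top edge at row 146. Measuring it precisely.

```bash
cat > tinfit.py <<'E'
import sys
from h import *
from scipy.optimize import least_squares
p,d,K,R,t=load(sys.argv[1]); c0=np.array([657.5,208.5])
lum=cv2.GaussianBlur(p.mean(2).astype(np.float32),(3,3),0)
def edge(z,r0,angs,sgn):
    out=[]
    for a in angs:
        rr=np.arange(r0-9,r0+9,0.5); X=np.c_[c0[0]+rr*np.cos(a),c0[1]+rr*np.sin(a),np.full(len(rr),z)]
        uv=proj(K,R,t,X).astype(np.float32)
        v=cv2.remap(lum,uv[:,0].reshape(1,-1),uv[:,1].reshape(1,-1),1)[0]
        g=np.gradient(v)*sgn; i=g.argmax()
        if g[i]>4: out.append(X[i,:2])
    return np.array(out)
lo,hi=map(float,sys.argv[2:4])
E=edge(105,47,np.radians(np.arange(lo,hi,4)),-1)
s=least_squares(lambda a:np.hypot(E[:,0]-a[0],E[:,1]-a[1])-a[2],[*c0,47],loss='soft_l1'); print("foot",len(E),s.x.round(1),np.abs(s.fun).mean().round(2))
s=least_squares(lambda a:np.hypot(E[:,0]-a[0],E[:,1]-a[1])-47,c0,loss='soft_l1'); print("fixed r",s.x.round(1))
E
python3 tinfit.py w11.npz 0 180; python3 tinfit.py top0.npz 0 360
```

```text
foot 45 [656.6 202.8  51.2] 1.4
fixed r [657.  207.7]
foot 4 [-53332.8  -1176.7  54054.4] 0.31
fixed r [656.9 212.2]
```

```bash

python3 -m pendant '[[2,1,15,0],[0,0,25,0],[0,0,20,0],[0,0,12,0],[0,0,6,0],[0,0,2,0],[0,0,0,0],[0,0,0,0],[0,0,0,0]]'
python3 go.py 657.2 208.3 117.8 -3.9
```

```text
time_s: 22.95
position: [657.5, 209.3, 130.6]
eef_rot: [[0.066, 0.998, 0.002], [0.998, -0.066, 0.001], [0.001, 0.002, -1.0]]
ft_force: [0.3, 0.2, -0.8]
finger_gap: 43.5
t 22.9 pos [657.5 209.3 130.6] jaw -3.8 zax [ 2.e-03  6.e-04 -1.e+00] F [ 0.3  0.2 -0.8] gap 43.5 j [-0.72  0.78  0.55  1.52 -0.46  0.97 -0.1 ]
shift [-1.  -0.3 12.8] turn 0.02 rows@30: 0.4
```

```bash

python3 -m pendant '[[-1,0,5,0],[0,0,4,0],[0,0,2.5,0],[0,0,1,0],[0,0,0,0],[0,0,0,0]]'; python3 -m pendant '[[0,0,1,0],[0,0,0,0]]'; python3 -m pendant '[[0,0,1,0],[0,0,0,0]]'
```

```text
time_s: 23.45
position: [656.6, 208.3, 116.7]
eef_rot: [[0.066, 0.998, -0.0], [0.998, -0.066, -0.0], [-0.0, -0.0, -1.0]]
ft_force: [0.1, -0.6, -1.3]
finger_gap: 43.3
time_s: 23.62
position: [656.8, 208.3, 116.0]
eef_rot: [[0.066, 0.998, 0.001], [0.998, -0.066, 0.0], [0.0, 0.001, -1.0]]
ft_force: [0.5, -0.5, 1.4]
finger_gap: 43.9
time_s: 23.78
position: [656.9, 208.3, 115.9]
eef_rot: [[0.066, 0.998, 0.0], [0.998, -0.066, 0.001], [0.001, 0.0, -1.0]]
ft_force: [-2.2, -0.4, 5.6]
finger_gap: 43.5
```

```bash

python3 -m pendant '[[0,0,0,0],[0,0,0,0],[0,0,0,0],[0,0,0,0],[0,0,0,0],[0,0,0,0]]' 0.7
python3 -m pendant '[[0,0,-4,0],[0,0,-10,0],[0,0,-20,0],[0,0,-30,0],[0,0,-30,0],[0,0,-6,0],[0,0,0,0],[0,0,0,0]]'
python3 go.py 454 339.4 150 -3.9; python3 wl.py w12; python3 tinfit.py w12.npz 0 360
```

```text
time_s: 24.28
position: [656.6, 208.3, 114.7]
eef_rot: [[0.066, 0.998, -0.0], [0.998, -0.066, -0.0], [-0.0, -0.0, -1.0]]
ft_force: [0.4, 1.3, 0.8]
finger_gap: 59.4
time_s: 24.95
position: [656.6, 208.4, 215.2]
eef_rot: [[0.066, 0.998, 0.001], [0.998, -0.066, 0.001], [0.001, 0.001, -1.0]]
ft_force: [-0.5, 0.4, -0.2]
finger_gap: 59.8
t 24.9 pos [656.6 208.4 215.2] jaw -3.8 zax [ 5.e-04  6.e-04 -1.e+00] F [-0.5  0.4 -0.2] gap 59.8 j [-0.74  0.69  0.6   1.46 -0.41  1.12 -0.14]
shift [ 117.3 -210.8   65.2] turn 0.02 rows@30: 8.3
foot 90 [657.1 209.1  46.1] 1.97
fixed r [657.2 209.1]
```

View pics/w12.png

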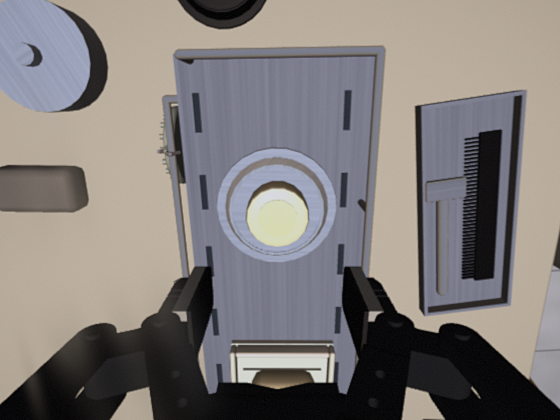

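The soap sits in the tin at (277,215), and the whole foot plate is now visible. I'll fit it robustly before fetching the lid.

```bash
cat > tf2.py <<'E'
import sys
from h import *
from scipy.optimize import least_squares
p,d,K,R,t=load(sys.argv[1])
lab=p.mean(2)
uv0=proj(K,R,t,[[657.2,208.8,105]])[0]
out=[]
for z,r0,c in [(105,47,(657.2,208.8))]:
    g=cv2.GaussianBlur(lab.astype(np.float32),(3,3),0)
    for a in np.radians(np.arange(0,360,3)):
        rr=np.arange(r0-5,r0+6,0.4); X=np.c_[c[0]+rr*np.cos(a),c[1]+rr*np.sin(a),np.full(len(rr),z)]
        uv=proj(K,R,t,X).astype(np.float32)
        v=cv2.remap(g,uv[:,0].reshape(1,-1),uv[:,1].reshape(1,-1),1)[0]
        thr=(v.max()+np.median(v[-6:]))/2
        i=np.where(v>thr)[0].max()
        if 2<i<len(rr)-3 and v.max()-np.median(v[-6:])>12: out.append([np.degrees(a),rr[i],*X[i,:2]])
E=np.array(out); 
for fr in (0,1):
    f=(lambda a:np.hypot(E[:,2]-a[0],E[:,3]-a[1])-(a[2] if fr==0 else 47))
    s=least_squares(f,[657.2,208.8,47],loss='soft_l1',f_scale=.3); print(len(E),s.x.round(2),np.median(abs(s.fun)).round(2),np.ptp(E[:,0]))
E
python3 tf2.py w12.npz; python3 tf2.py top0.npz
```

```text
120 [656.38 208.78  46.03] 0.12 357.0
120 [657.1  208.96  47.  ] 1.1 357.0
120 [657.79 209.64  46.42] 0.24 357.0
120 [657.92 209.75  47.  ] 0.59 357.0
```

```bash
python3 - <<'E'
from h import *
for n in("w12","w8","w4"):
  p,d,K,R,t=load(n+".npz"); P=cloud(d,K,R,t)
  if n=="w12": c,z,lo,hi=(656.6,208.3),131,126,136
  if n=="w8": c,z,lo,hi=(639.3,-179.8),136,131,141
  if n=="w4": c,z,lo,hi=(648.9,15),136,131,141
  q=P[(np.hypot(P[...,0]-c[0],P[...,1]-c[1])<50)&(P[...,2]>lo)&(P[...,2]<hi)]
  if n=="w8": q=q[np.hypot(q[:,0]-c[0],q[:,1]-c[1])<36]
  W=q[:,:2].astype(np.float32)
  print(n,np.median(q[:,2]),cv2.minEnclosingCircle(W) if n!="w4" else cv2.minAreaRect(W),"tcp at release",c)
E
```

```text
w12 130.52700693835746 ((657.5969848632812, 209.2631378173828), 22.896272659301758) tcp at release (656.6, 208.3)
w8 135.57083644506113 ((640.0938720703125, -179.76156616210938), 27.807674407958984) tcp at release (639.3, -179.8)
w4 135.4190077244987 ((649.7512817382812, 15.893651962280273), (83.77955627441406, 53.07318878173828), 86.02741241455078) tcp at release (648.9, 15)
```

```bash

python3 -m pendant '[[7,-13,0,0],[14,-25,0,0],[14,-25,5,0],[14,-25,10,0],[14,-25,10,0],[14,-25,10,0],[14,-25,10,0],[14,-25,10,0],[13,-20,10,0],[4,-3,0,0],[0,0,0,0],[0,0,0,0]]' 0.55
python3 -m pendant '[[0,0,0,0],[0,0,0,0]]'
python3 go.py 453.5 339.4 38 -3.9; python3 wl.py w13
python3 - <<'E'
from h import *
p,d,K,R,t=load("w13.npz"); P=cloud(d,K,R,t)
D=np.hypot(P[...,0]-453.5,P[...,1]-339.4)
q=P[(D<56)&(P[...,2]>29)&(P[...,2]<55)]; k=P[(D<25)&(P[...,2]>44)&(P[...,2]<55)]
print(cv2.minEnclosingCircle(q[:,:2].astype(np.float32)), cv2.minEnclosingCircle(k[:,:2].astype(np.float32)),np.median(q[:,2]),np.median(k[:,2]),len(k),k[:,:2].mean(0))
E
```

```text
time_s: 26.0
position: [454.5, 343.3, 149.4]
eef_rot: [[0.066, 0.998, 0.0], [0.998, -0.066, -0.001], [-0.001, 0.0, -1.0]]
ft_force: [0.2, -0.6, 0.3]
finger_gap: 46.8
time_s: 26.17
position: [455.6, 342.7, 150.1]
eef_rot: [[0.069, 0.998, 0.001], [0.998, -0.069, -0.0], [-0.0, 0.001, -1.0]]
ft_force: [-0.1, 0.2, -0.9]
finger_gap: 47.1
t 26.2 pos [455.6 342.7 150.1] jaw -3.9 zax [ 1.1e-03 -3.0e-04 -1.0e+00] F [-0.1  0.2 -0.9] gap 47.1 j [-1.15  0.56  0.58  1.85 -0.4   0.85 -0.44]
shift [ -3.4  -2.  112.1] turn -0.01 rows@30: 3.7
((453.9674987792969, 339.5039978027344), 47.11503601074219) ((454.0259094238281, 339.6487121582031), 8.993996620178223) 33.536414927196084 49.41794599547454 429 [454.13523366 340.49544276]
```

View pics/w13.png

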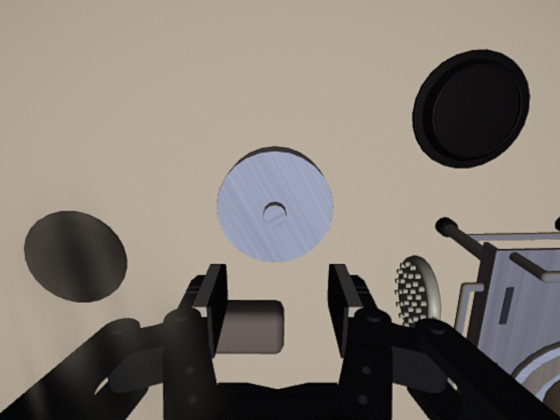

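The lid is at (275,206) with its knob at (275,212), world (454.0, 339.5); the radii (47.1 and 9.0 mm) match. Gripping the knob.

```bash

python3 -m pendant '[[-3.6,-1.8,15,0],[0,0,30,0],[0,0,30,0],[0,0,20,0],[0,0,10,0],[0,0,5,0],[0,0,1.5,0],[0,0,0,0],[0,0,0,0],[0,0,0,0]]'
python3 go.py 453.6 339.2 38 -3.9
```

```text
time_s: 27.05
position: [452.8, 341.0, 39.4]
eef_rot: [[0.066, 0.998, 0.001], [0.998, -0.066, 0.001], [0.001, 0.001, -1.0]]
ft_force: [-0.8, 1.1, 0.0]
finger_gap: 47.1
t 27.1 pos [452.8 341.   39.4] jaw -3.8 zax [ 0.0015  0.0014 -1.    ] F [-0.8  1.1  0. ] gap 47.1 j [-1.07  0.73  0.47  1.89 -0.52  0.64 -0.34]
shift [-1.8  0.9  1.4] turn 0.02 rows@30: 0.1
```

```bash

python3 -m pendant '[[-1.7,0.7,1,0],[0,0,0,0],[0,0,0,0]]'
python3 -m pendant '[[0,0,0,0],[0,0,0,0],[0,0,0,0],[0,0,0,0],[0,0,0,0],[0,0,0,0],[0,0,0,0],[0,0,0,0],[0,0,0,0],[0,0,0,0]]' 0
python3 -m pendant '[[0,0,-4,0],[0,0,-12,0],[0,0,-20,0],[0,0,-25,0],[0,0,-30,0],[0,0,-30,0],[0,0,-30,0],[0,0,-30,0],[0,0,-15,0],[0,0,-4,0],[0,0,0,0]]'
python3 go.py 656 208.3 239 -3.9; python3 wl.py w14
```

```text
time_s: 27.3
position: [452.9, 338.7, 37.6]
eef_rot: [[0.066, 0.998, 0.0], [0.998, -0.066, 0.0], [0.0, 0.0, -1.0]]
ft_force: [-0.8, 0.9, 0.5]
finger_gap: 46.7
time_s: 28.13
position: [452.8, 338.8, 37.5]
eef_rot: [[0.066, 0.998, 0.0], [0.998, -0.066, 0.0], [0.0, 0.0, -1.0]]
ft_force: [-0.9, 0.2, 5.9]
finger_gap: 14.9
time_s: 29.05
position: [453.1, 339.0, 238.6]
eef_rot: [[0.066, 0.998, 0.001], [0.998, -0.066, 0.002], [0.002, 0.001, -1.0]]
ft_force: [-0.6, 0.1, -1.4]
finger_gap: 15.1
t 29.1 pos [453.1 339.  238.6] jaw -3.8 zax [ 0.0015  0.0019 -1.    ] F [-0.6  0.1 -1.4] gap 15.1 j [-1.22  0.44  0.66  1.79 -0.31  1.01 -0.5 ]
shift [-117.1  211.1   -0.4] turn 0.02 rows@30: 8.0
```

View pics/w14.png

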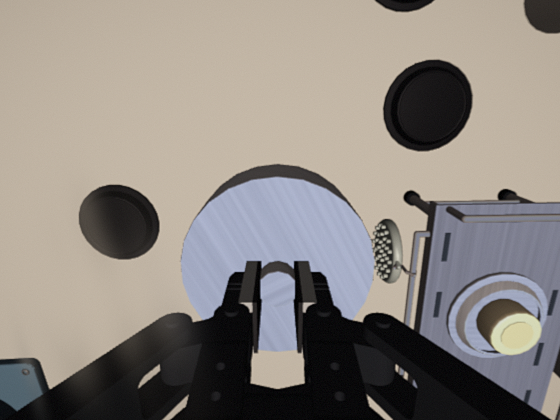

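The lid is held by its knob. I'll check level and centre from depth.

```bash
cat > lidfit.py <<'E'
import sys
from h import *
from scipy.optimize import least_squares
p,d,K,R,t=load(sys.argv[1]); zt=float(sys.argv[2]); c=np.array([float(sys.argv[3]),float(sys.argv[4])])
P=cloud(d,K,R,t)
q=P[(np.hypot(P[...,0]-c[0],P[...,1]-c[1])<55)&(abs(P[...,2]-zt)<7)]
A=np.c_[q[:,:2]-c,np.ones(len(q))]
s=np.linalg.lstsq(A,q[:,2],rcond=None)[0]; r=q[:,2]-A@s; k=abs(r)<1.5; s=np.linalg.lstsq(A[k],q[k,2],rcond=None)[0]
print("plane slope x,y,z",s.round(4),len(q))
h=cv2.convexHull(q[:,:2].astype(np.float32))[:,0]
f=least_squares(lambda a:np.hypot(h[:,0]-a[0],h[:,1]-a[1])-47,c,loss='soft_l1',f_scale=.5); print("centre",f.x.round(2),"res",np.median(abs(f.fun)).round(2))
E
python3 lidfit.py w14.npz 235 453 339
```

```text
plane slope x,y,z [ 2.800000e-03 -5.000000e-04  2.344904e+02] 19381
centre [453.6  340.12] res 0.16
```

```bash

python3 -m pendant '[[-7,12,0,0],[-14,25,0,0],[-14,26,0,0],[-14,26,0,0],[-14,26,0,0],[-14,26,0,0],[-14,26,0,0],[-14,26,0,0],[-10,15,0,0],[-2,3,0,0],[0,0,0,0],[0,0,0,0]]'
python3 -m pendant '[[0,0,0,0],[0,0,0,0],[0,0,0,0]]'
python3 go.py 656 208 165 -3.9; python3 wl.py w15; python3 lidfit.py w15.npz 234 655 208
```

```text
time_s: 30.1
position: [654.2, 208.7, 235.7]
eef_rot: [[0.066, 0.998, -0.003], [0.998, -0.066, -0.0], [-0.0, -0.003, -1.0]]
ft_force: [0.4, -0.5, -1.2]
finger_gap: 15.2
time_s: 30.35
position: [654.7, 209.4, 237.3]
eef_rot: [[0.064, 0.998, -0.0], [0.998, -0.064, 0.001], [0.001, -0.001, -1.0]]
ft_force: [-1.0, -0.5, -0.5]
finger_gap: 14.9
t 30.4 pos [654.7 209.4 237.3] jaw -3.7 zax [-5.e-04  6.e-04 -1.e+00] F [-1.  -0.5 -0.5] gap 14.9 j [-0.76  0.67  0.63  1.45 -0.41  1.16 -0.14]
shift [-1.3  1.4 72.3] turn 0.04 rows@30: 2.4
plane slope x,y,z [ 9.00000e-04 -1.60000e-03  2.33142e+02] 19385
centre [655.21 210.48] res 0.16
```

View pics/w15.png

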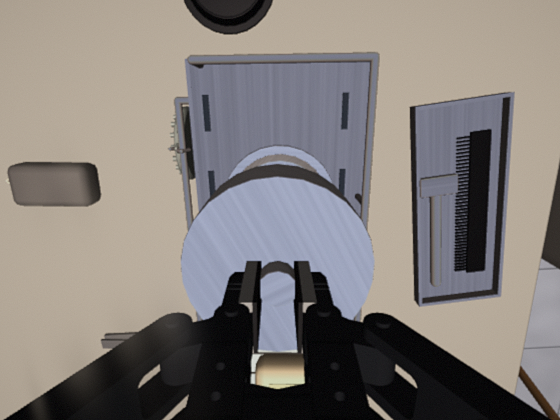

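```bash

python3 -m pendant '[[-1.5,1.3,12,0],[0,0,22,0],[0,0,20,0],[0,0,12,0],[0,0,6,0],[0,0,3,0],[0,0,0,0],[0,0,0,0],[0,0,0,0],[0,0,0,0]]'
python3 go.py 656 207.9 150 -3.9; python3 wl.py w16; python3 lidfit.py w16.npz 158 656 208.5
```

```text
time_s: 31.23
position: [657.3, 206.5, 163.3]
eef_rot: [[0.066, 0.998, 0.002], [0.998, -0.066, 0.001], [0.001, 0.002, -1.0]]
ft_force: [0.1, -0.2, 0.4]
finger_gap: 14.8
t 31.2 pos [657.3 206.5 163.3] jaw -3.8 zax [ 1.6e-03  5.0e-04 -1.0e+00] F [ 0.1 -0.2  0.4] gap 14.8 j [-0.74  0.74  0.59  1.51 -0.46  1.03 -0.1 ]
shift [ 1.3 -1.4 13.3] turn 0.02 rows@30: 0.4
plane slope x,y,z [ 2.800000e-03 -2.000000e-03  1.591783e+02] 19379
centre [657.85 207.59] res 0.19
```

View pics/w16.png

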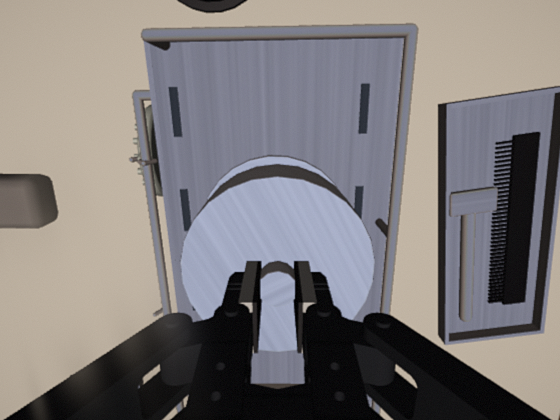

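```bash

python3 -m pendant '[[0.9,-0.5,4,0],[0,0,3,0],[0,0,1.5,0],[0,0,0,0],[0,0,0,0],[0,0,0,0],[0,0,0,0]]'
python3 go.py 656 207.9 143 -3.9; python3 wl.py w17; python3 lidfit.py w17.npz 150 656 208.5
```

```text
time_s: 31.87
position: [656.4, 207.4, 153.9]
eef_rot: [[0.066, 0.998, 0.0], [0.998, -0.066, 0.0], [0.0, 0.0, -1.0]]
ft_force: [0.3, 0.2, 0.2]
finger_gap: 15.3
t 31.9 pos [656.4 207.4 153.9] jaw -3.8 zax [ 3.e-04  0.e+00 -1.e+00] F [0.3 0.2 0.2] gap 15.3 j [-0.74  0.75  0.59  1.51 -0.46  1.02 -0.1 ]
shift [ 0.5 -0.4 10.9] turn 0.02 rows@30: 0.4
plane slope x,y,z [ 1.300000e-03 -2.400000e-03  1.497803e+02] 19374
centre [656.94 208.43] res 0.2
```

Lid and tin centres agree to about 0.5 mm. I'll apply a small trim and lower gently, watching the force.

```bash

python3 -m pendant '[[0.3,-0.4,2,0],[0,0,2,0],[0,0,2,0],[0,0,0,0],[0,0,0,0]]'
python3 -m pendant '[[0,0,1,0],[0,0,1,0],[0,0,0,0]]'
python3 -m pendant '[[0,0,1,0],[0,0,0,0]]'
```

```text
time_s: 32.33
position: [655.7, 207.7, 147.6]
eef_rot: [[0.066, 0.998, -0.0], [0.998, -0.066, -0.0], [-0.0, -0.0, -1.0]]
ft_force: [0.2, 0.2, -0.4]
finger_gap: 15.0
time_s: 32.58
position: [655.8, 207.7, 145.6]
eef_rot: [[0.066, 0.998, -0.0], [0.998, -0.066, -0.0], [-0.0, -0.0, -1.0]]
ft_force: [-0.0, -1.2, -0.1]
finger_gap: 15.1
time_s: 32.75
position: [655.8, 207.7, 144.7]
eef_rot: [[0.066, 0.998, -0.0], [0.998, -0.066, -0.0], [-0.0, -0.0, -1.0]]
ft_force: [-0.0, 0.4, -0.8]
finger_gap: 15.1
```

```bash

python3 -m pendant '[[0,0,1,0],[0,0,0,0]]'
python3 -m pendant '[[0,0,1,0],[0,0,0,0]]'
python3 -m pendant '[[0,0,0.5,0],[0,0,0,0]]'
```

```text
time_s: 32.92
position: [655.8, 207.7, 143.6]
eef_rot: [[0.066, 0.998, -0.0], [0.998, -0.066, -0.0], [-0.0, -0.0, -1.0]]
ft_force: [0.5, -0.8, -0.0]
finger_gap: 15.0
time_s: 33.08
position: [655.8, 207.7, 142.6]
eef_rot: [[0.066, 0.998, -0.0], [0.998, -0.066, -0.0], [-0.0, -0.0, -1.0]]
ft_force: [0.5, -0.1, -0.5]
finger_gap: 14.9
time_s: 33.25
position: [655.9, 207.7, 142.6]
eef_rot: [[0.066, 0.998, -0.0], [0.998, -0.066, 0.0], [0.0, -0.0, -1.0]]
ft_force: [-1.3, -1.0, 3.1]
finger_gap: 14.9
```

Contact came at 142.6, the seated height, with no side force. Releasing and checking.

```bash

python3 -m pendant '[[0,0,0.3,0],[0,0,0,0],[0,0,0,0],[0,0,0,0],[0,0,0,0],[0,0,0,0]]' 0.5
python3 -m pendant '[[0,0,-4,0],[0,0,-10,0],[0,0,-20,0],[0,0,-30,0],[0,0,-30,0],[0,0,-10,0],[0,0,0,0],[0,0,0,0]]'
python3 wl.py w18; python3 lidfit.py w18.npz 139 656 208.5; python3 tf2.py w18.npz
python3 -m pendant '[[0,-14,0,0],[0,-28,0,0],[0,-28,0,0],[0,-28,0,0],[0,-28,0,0],[0,-28,0,0],[0,-28,0,0],[0,-14,0,0],[0,0,0,0]]'
python3 - <<'E'
from plant import cams
import cv2,numpy as np
for n in("top","scene"):
    p,d=cams.read_camera(n); c=cams.calibration(n); cv2.imwrite(f"pics/{n}1.png",p[:,:,::-1]); np.savez(f"{n}1.npz",p=p,d=d,K=c["camera_matrix"],R=c["R"],t=c["t"])
E
```

```text
time_s: 33.75
position: [655.9, 207.7, 142.0]
eef_rot: [[0.066, 0.998, 0.0], [0.998, -0.066, -0.0], [-0.0, 0.0, -1.0]]
ft_force: [-0.2, 0.0, -0.6]
finger_gap: 42.5
time_s: 34.42
position: [656.0, 207.8, 246.7]
eef_rot: [[0.066, 0.998, 0.001], [0.998, -0.066, 0.001], [0.001, 0.001, -1.0]]
ft_force: [0.7, -0.8, -0.8]
finger_gap: 42.9
plane slope x,y,z [ 7.000000e-04 -2.300000e-03  1.384893e+02] 10403
centre [656.68 208.61] res 0.32
40 [655.6  198.45  52.13] 0.17 357.0
40 [656.93 205.87  47.  ] 1.75 357.0
time_s: 35.22
position: [456.1, 221.0, 244.4]
eef_rot: [[0.063, 0.998, -0.005], [0.998, -0.063, -0.001], [-0.001, -0.005, -1.0]]
ft_force: [0.5, 0.6, -0.6]
finger_gap: 43.0
```

View pics/w18.png

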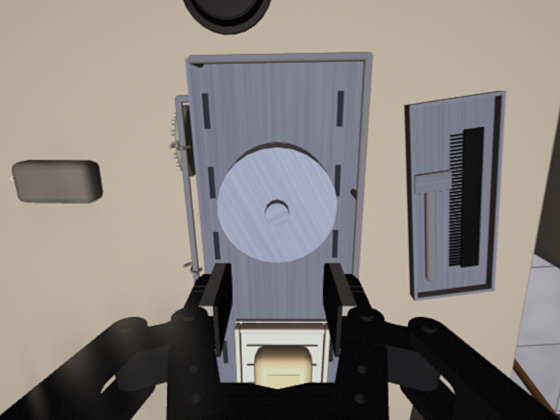

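View pics/scene1.png

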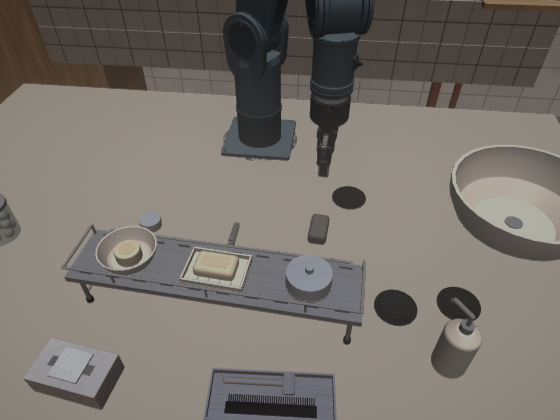

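View pics/top1.png

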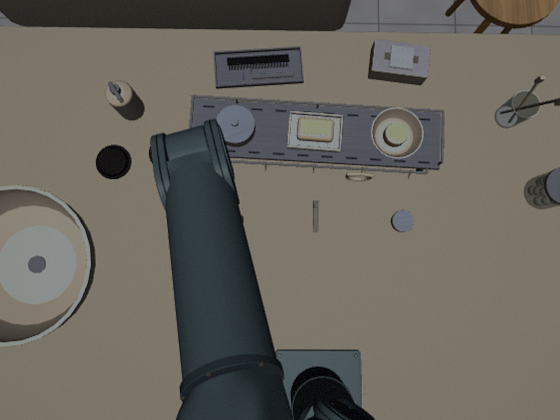

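The closed tin is at (237,124) in the top view with its lid level at 138.5 mm (139 expected). The bar is in the dish (316,130) and the shaving soap in the bowl (397,133). Clipper (316,215) and cream tin (402,220) are unchanged in the top view, and the pumice (318,228) in the scene view.

```bash
python3 - <<'E'
from h import *
a,b=load("scene0.npz"),load("scene1.npz")
D=np.abs(a[0].astype(int)-b[0]).max(2)
for n,(u,v) in dict(clip=(234,233),pum=(318,228),cream=(150,221)).items(): print(n,int((D[v-16:v+16,u-16:u+16]>40).sum()))
p,d,K,R,t=load("top1.npz"); P=cloud(d,K,R,t)
s=P[(np.hypot(P[...,0]-640,P[...,1]+179.5)<75)&(P[...,2]>135)&(P[...,2]<145)]; s=s[np.hypot(s[:,0]-640,s[:,1]+179.5)>45]
print("bowl",cv2.minEnclosingCircle(s[:,:2].astype(np.float32)))
lum=p.mean(2); m=np.zeros(lum.shape,np.uint8); m[100:165,275:355]=(lum>100)[100:165,275:355]
c=max(cv2.findContours(cv2.morphologyEx(m,3,np.ones((3,3))),0,1)[0],key=len)[:,0]; print("dish",cv2.minAreaRect(ray(K,R,t,c,118)[:,:2].astype(np.float32)))
from plant import bot
print(bot.job_done())
E
```

```text
clip 0
pum 0
cream 0
bowl ((639.5947265625, -180.22549438476562), 64.54717254638672)
dish ((649.0617065429688, 16.188457489013672), (132.6610870361328, 91.61187744140625), 85.94314575195312)
the job is handed in; nothing more can be done
None
```

The job is done and handed in at about 35 s. The bath bar lies flat and lengthwise in the dish, the larger round soap is in the bowl, and the smaller one is in the tin, which I then closed with its knobbed lid.

**Last checks**
- **Lid:** its top reads 138.5 mm against the expected 139 mm. It is level to about 0.2 % and within about 0.3 mm of where the tin's centre was measured before closing.
- **Dish and bowl:** both are within 1 mm of where they started.
- **Bystanders:** the pumice, cream tin and clipper show no pixel change in the scene view.
- **Forces:** wrist force readings stayed below 12 N.

**What disagreed**
- **Tin after closing:** the lid hides the foot plate, so re-measuring the tin gave no usable result. That the tin stayed put rests on the lid's position and the lack of side force while lowering it.
- **Camera offset:** the wrist camera read about 1 mm off the arm's own position. I allowed for this when placing the lid.

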